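Lock the reagent safe properly and take its key

TASK

Someone locked the small reagent safe on the bench while its lid was still up, so the lock's tongue now keeps the lid from shutting. Turn the key a quarter turn clockwise to draw the tongue in, press the lid fully shut, and turn the key all the way back to lock it. Then draw the key out and leave it lying in the white tray, without disturbing the glassware.

Things in the scene. Friction and masses are not known exactly. Their poses are not given: they have to be found in the camera images.
- safe: Grey steel top-opening safe, fixed: 293 (x) x 280 (y) x 130 mm high. Origin on the bench right under the lock's axis; +x points from the front (robot side, 38 mm before the origin) to the back. The front 72 mm of the top is a fixed flat deck with the lock; behind it lies the lid, from 37 mm behind the lock axis to its hinge at 243 mm.
- lock_face (a point): Centre of the round steel lock face (29 mm bezel) on the vertical lock axis, 133 mm above the bench, 3 mm above the deck; axes as the safe's. A 49 mm steel tongue under the deck turns with the lock: at 0 it points to +x and stands out 15 mm behind the deck, where the lid's front flange lands on it or, when shut, is held by it. It is clear of the lid from about 0.9 rad on.
- plug (a joint): Turn of the lock, 0 to 1.57 rad, positive clockwise from above, firm stops at both ends. 0: locked, tongue out, the bow's wide faces along x of the safe; only here (within about 0.1 rad) does the key come out, straight up. 1.57: unlocked, the bow along y of the safe. Only the key turns it, with about 0.05 N m; it stays where it is left.
- key: Key, fully in the lock at the start, lock at 0. Origin on its shoulder (at the lock face when in), z up along it, x along the bow's width (axes as the safe's at first). Black bow 28 wide (x) x 9.5 thick (y) x 28 high, 4 to 32 mm above the origin. Steel blade 10 x 3 mm, 22 mm long below it; a nib on its -x side holds it in the lock away from 0. About 28 g. It can stand on its tip.
- lid_edge (a point): Middle of the lid's front edge, top face. Lid: 206 mm from this edge to the hinge, 250 mm wide, 0.9 kg, with a 90 mm strap handle 24 mm high across its middle (103 mm behind the edge). Its top is level with the deck, 130 mm above the bench, when shut; the edge stands 20 to 55 mm higher at the start.
- lid_body (a joint): Lid angle about the hinge at the back: 0 shut, positive open. Starts between 0.10 and 0.26 rad. The stiff hinge holds the lid wherever it is left; some 1 to 5 N down near the front edge closes it. With the tongue out it stops on the tongue at about 0.07 rad.
- tray: Loose white enamelled tray with a blue rim, 150 (x) x 110 (y) x 18 mm high, walls and floor 4 mm. Origin in the middle of its underside. On the left or on the right of the safe.
- beaker: Glass beaker, 72 mm across, 95 mm high, on the other side of the safe from the tray. Origin in the middle of its underside. Leave it alone.
- flask: Conical glass flask, 82 mm across the foot, 122 mm high, far right. Origin in the middle of its underside. Leave it alone.
- reagent: Amber reagent bottle with a black cap, 72 mm across, 145 mm high, far left. Origin in the middle of its underside. Leave it alone.
Not all that is in view belongs to the job. There is more than one size of the tray; the one meant has the size given above.

How it is judged:
By the outcome, as a careful person would: the job done as asked, in the order asked, and still so for the second after the job is handed in, with the robot touching nothing.
It also fails if it takes over 72 s, if anything falls off the work surface, if the arm or the gripper's body presses on something with over 40 N, if the wrist force passes 120 N, or if a joint passes its speed limit or range.

ROBOT

A 6-joint arm with a two-finger parallel gripper is mounted at the origin on the work surface. World frame = base frame: x ahead of the robot, y to its left, z up, the work surface at z = 0. Lengths are in mm, angles in rad, forces in N, time in s.
With the tool pointing down it reaches from about 300 to 850 mm from the base axis. Payload 4.2 kg.
Tool frame: the origin (TCP) lies at the very end of the fingers, on their centre line; the grasp point (between the pads) lies 19 mm behind it (arm.tcp_to_grasp is the distance from the TCP to the grasp point, in mm); z points along the fingers, y is the direction in which the jaws open and shut (so a half turn about z gives the same grasp; the last joint's range is limited). The gripper opens to 91 mm and grips with 3 to 60 N. Pads are 32 mm wide; open, the fingers measure 118 mm over their backs; the gripper's body (76 mm by 178 mm) begins 60 mm behind the grasp point.
Start: joints at [1.123, 0.32, 1.565, -0, 1.257, -0.02], TCP at [238.555, 523.197, 213.976] pointing down, gripper open.
Joint ranges: [-3.11, 3.11], [-0.84, 2.01], [0.21, 2.61], [-1.34, 4.49], [0.05, 2.63], [-2.56, 2.56]. Speed limits (rad/s): [2.57, 2.57, 3.14, 3.14, 3.14, 3.14].

INTERFACE

Orientations are given as a unit quaternion [x, y, z, w].
In Python, from station import monitor, snapshot, calibration, ticket, arm gives the robot as it stands.
- The arm moves only by the tool move_arm, never from a script. Its argument "plan" is a list of rows, each a list of 7 numbers: the shift along the tool's x, y, z in m, then the turn, a rotation vector about the tool's x, y, z in degrees, then the closure, from 0 (fully open) to 1 (shut). In form: [[tx, ty, tz, wx, wy, wz, hand], ...]. A call has 1 to 10 rows; each row is the pose to reach, as a shift and turn from the pose commanded when the call began, along the tool's axes at that moment; what a row does not reach only later rows make up. A row lasts 1/12 s, in which the tool goes at most 41.7 mm and 7.16 degrees, less where a joint would pass 70% of its speed; a pose out of reach is approached as far as the arm can. A call with a gripper value outside its range is refused whole. The fingers move at their own pace and stop on an object; "force" is the grip in N (left out, the last holds). Time passes only in rows, so rows that repeat a pose let the fingers close. It gives the time, the measured TCP pose, the force and the opening at its end, in the units of the state.
- monitor.sense(): the state, without advancing time (a new reading comes with each control period).
- snapshot(name): name is "scene" or "top"; returns the picture (384x512x3 uint8, red, green, blue); there is no depth.
- calibration(name): a dict with "K" (3x3 intrinsics, pixels), "world_to_cam" (4x4, takes a point from world to camera coordinates). Camera axes: x right, y down, z forward; pixel columns grow to the right and rows downward; lengths in mm; the calibration is good to about 2 mm. A picture is of the moment at which its call begins. calibration takes no time and is no camera call.
- ticket.sign_off(): hands the job in, once; it reports no verdict.
The state is a dict: "time_s": time; "q": joint angles; "joint_velocities": joint speeds; "tau": joint torques, N m; "tool_pos": TCP position; "tool_rot": TCP orientation; "contact_force": force on the tool from outside, world axes, zero at the start; "ft_torque": the same for the moment, N m; "opening": opening from 0.0 (shut) to 1.0 (fully open).
Only numpy, scipy, OpenCV 4.12 (cv2) and the standard library are available. Lean on these libraries where they do the work, as an engineer would, in place of code of your own. Each camera call takes 0.05 s, during which the arm holds its last target. There are 200 camera calls.

## Working session

There is one attempt and no reset: what is moved stays moved. The work goes in short steps, Python scripts to look and compute and a tool call to move; the robot and the scene stay as the last step left them, time stands still between calls to the robot, and variables do not carry over. Pictures are saved under pics/ and viewed, on a budget of 10 in all, crops included, one or two more only if the job needs it, and the job is handed in when it is done.

Besides the shell and the picture viewer there is one more tool, called after "Emit:" as a command line: name --pt "numbers of a row" for each row, then --argument value for the rest. move_arm: Moves the arm, as the interface text tells. Its arguments: {"type":"object","properties":{"plan":{"type":"array"},"force":{"type":"number"}},"required":["plan"]}

```bash
ls; mkdir -p pics; python3 - <<'E'
from station import monitor,snapshot,calibration
import cv2,numpy as np
for n in("scene","top"):
    im=snapshot(n);cv2.imwrite(f"pics/{n}0.png",cv2.resize(im[:,:,::-1],None,fx=1.5,fy=1.5,interpolation=cv2.INTER_CUBIC))
    c=calibration(n);print(n,np.round(c["K"],1).tolist(),np.round(c["world_to_cam"],4).tolist())
print(monitor.sense())
E
```

```text
pics
scene [[463.8, 0.0, 257.0], [0.0, 463.8, 189.0], [0.0, 0.0, 1.0]] [[-0.8567, 0.5157, 0.0121, 538.5387], [0.4308, 0.7281, -0.5331, -134.063], [-0.2838, -0.4515, -0.8459, 1691.5289], [0.0, 0.0, 0.0, 1.0]]
top [[415.7, 0.0, 249.6], [0.0, 415.7, 197.4], [0.0, 0.0, 1.0]] [[0.0172, -0.9998, 0.0097, -93.0312], [-0.9823, -0.0187, -0.1864, 599.0613], [0.1866, -0.0063, -0.9824, 1307.2692], [0.0, 0.0, 0.0, 1.0]]
{'time_s': 0.1, 'q': array([ 1.12300815e+00,  3.20259304e-01,  1.56551702e+00,  8.44202922e-06,
        1.25738517e+00, -1.99934292e-02]), 'joint_velocities': array([-0.00015848, -0.00085318, -0.00433044,  0.00132149,  0.0016523 ,
        0.00050297]), 'tau': array([-6.78089364e-04, -4.13331485e+01, -2.32512259e+01,  7.28320959e-02,
        4.22261108e-02, -6.60876776e-05]), 'tool_pos': array([238.35581469, 522.80019202, 213.20187918]), 'tool_rot': array([ 2.12271271e-01,  9.77210465e-01, -7.62130233e-04, -1.85705209e-04]), 'contact_force': array([-0.49176366, -0.26502038, -0.75714764]), 'ft_torque': array([ 0.01272584, -0.0725582 ,  0.01533447]), 'opening': 1.0044530891930261}
```

View pics/scene0.png

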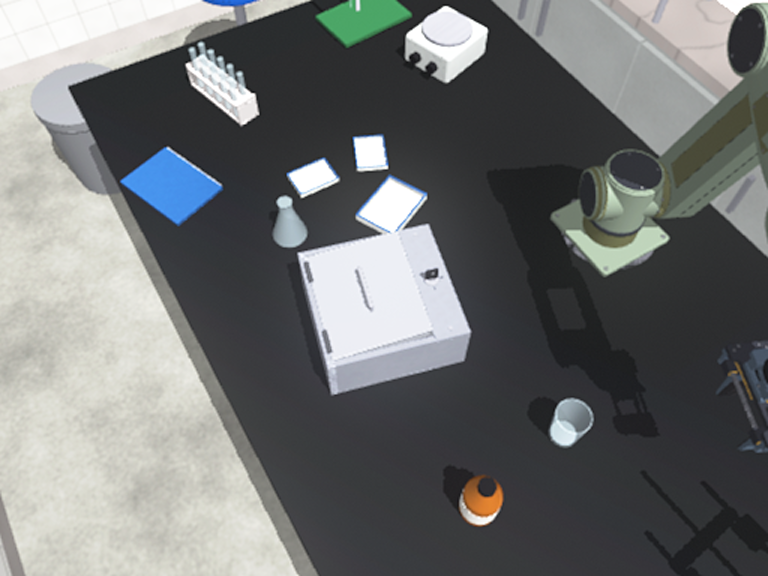

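View pics/top0.png

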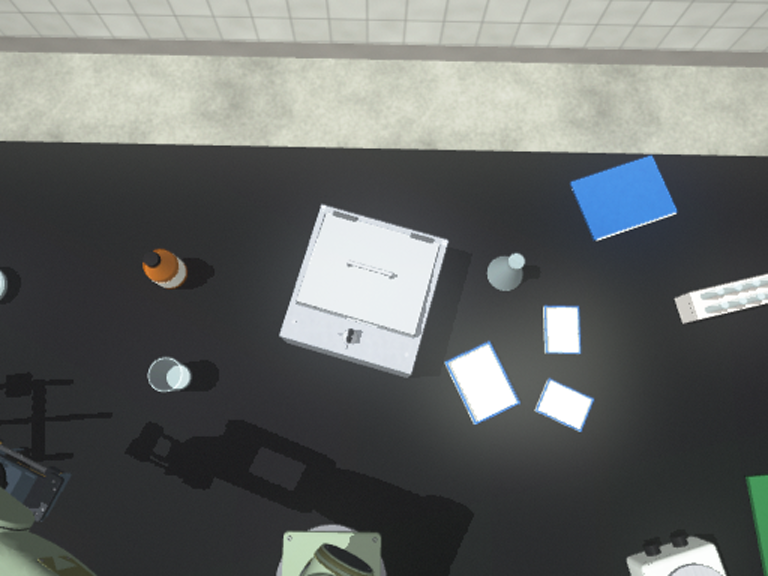

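Scene: safe centred, key at about (431,273) in scene and (352,336) in top. The big tray is at (482,383) in top, to the right of the safe, and the beaker is on the left. Next I'll zoom in on both views.

```bash
cat > h.py <<'E'
import numpy as np,cv2
from station import monitor,snapshot,calibration
from scipy.spatial.transform import Rotation as R
def P(n):
    c=calibration(n);return np.array(c["K"])@np.array(c["world_to_cam"])[:3]
def px2w(n,uv,z):
    M=P(n);H=np.c_[M[:,:2],M[:,2]*z+M[:,3]]
    w=np.linalg.solve(H,[uv[0],uv[1],1]);return w[:2]/w[2]
def w2px(n,p):
    q=P(n)@np.r_[p,1];return q[:2]/q[2]
def tri(uvs,uvt):
    X=cv2.triangulatePoints(P("scene"),P("top"),np.float64(uvs).reshape(2,1),np.float64(uvt).reshape(2,1)).ravel();return X[:3]/X[3]
def toolshift(p):
    s=monitor.sense();return R.from_quat(s["tool_rot"]).inv().apply(np.array(p)-s["tool_pos"])
E
python3 - <<'E'
from h import *
t=cv2.imread("pics/top0.png");s=cv2.imread("pics/scene0.png")
t=snapshot("top")[:,:,::-1];s=snapshot("scene")[:,:,::-1]
# top crop x180-360,y130-290 ; scene key crop
a=cv2.resize(t[130:260,180:310],(520,520),interpolation=cv2.INTER_CUBIC)
b=cv2.resize(s[160:210,260:310],(280,280),interpolation=cv2.INTER_CUBIC)
c=cv2.resize(t[205:240,215:250],(280,280),interpolation=cv2.INTER_CUBIC)
im=np.zeros((560,800,3),np.uint8);im[:520,:520]=a;im[:280,520:]=b;im[280:,520:]=c
cv2.imwrite("pics/z1.png",im)
hsv=cv2.cvtColor(np.ascontiguousarray(t),cv2.COLOR_BGR2HSV)
# tray: rim+white region
g=cv2.cvtColor(np.ascontiguousarray(t),cv2.COLOR_BGR2GRAY);m=((g>80)|((hsv[...,1]>100)&(hsv[...,2]>80))).astype(np.uint8)
for k in cv2.findContours(m,cv2.RETR_EXTERNAL,cv2.CHAIN_APPROX_NONE)[0]:
    x,y,w,h=cv2.boundingRect(k)
    if 280<x<400 and 195<y<260 and w>15:
        W=np.float32([px2w("top",p[0],14) for p in k]);print((x,y,w,h),cv2.minAreaRect(W))
E
```

```text
(292, 203, 105, 85) ((456.5452880859375, -398.78369140625), (278.2895202636719, 347.3544616699219), 0.9707330465316772)
```

View pics/z1.png

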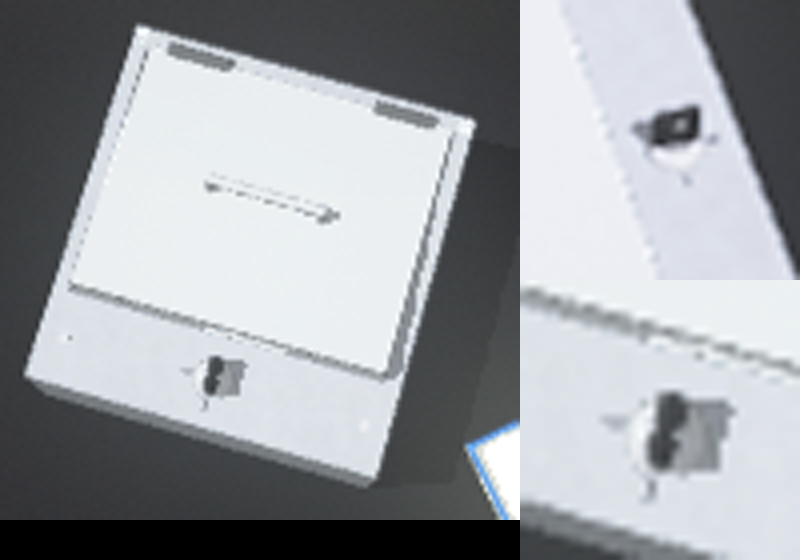

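The zoom shows the safe's top corners at (138,27), (475,122), (27,372) and (372,478) in the left crop. The key bow is at (665,435) in the lower right crop.

```bash
python3 - <<'E'
from h import *
pix={k:(np.array(v)+.5)/4-.5+[180,130] for k,v in dict(BL=(138,27),BR=(475,122),FL=(26,373),FR=(372,479)).items()}
W=np.array([px2w("top",pix[k],130) for k in pix]);print(W.round(1))
for a,b in((0,1),(2,3),(0,2),(1,3)):print(a,b,np.linalg.norm(W[a]-W[b]).round(1))
m=np.array([[255,140],[255,-140],[-38,140],[-38,-140.]])
mc,wc=m-m.mean(0),W-W.mean(0);u,_,vt=np.linalg.svd(mc.T@wc);r=(u@vt).T
th=np.arctan2(r[1,0],r[0,0]);o=W.mean(0)-r@m.mean(0);print("yaw",th,np.degrees(th),"origin",o.round(1))
rr=lambda p:np.r_[o+r@np.array(p[:2]),p[2]]
print("resid",(np.array([o+r@x for x in m])-W).round(1).tolist())
for n,(ox,oy,sc,cx,cy) in dict(top=(215,205,8,520,280),scene=(260,160,5.6,520,0)).items():
    for p in((0,0,133),(0,0,165),(14,0,165),(-14,0,165)):
        q=(w2px(n,rr(p))+.5-[ox,oy])*sc+[cx,cy];print(n,p,q.round(0))
# bow centre estimates
print("bezel from top", px2w("top",(np.array([660,442])-[520,280])/8-.5+[215,205],133), "bow top", px2w("top",(np.array([665,430])-[520,280])/8-.5+[215,205],165))
# lid front edge
for uv in((68,290),(388,378)):
    for z in(130,150,165,185):
        q=px2w("top",(np.array(uv)+.5)/4-.5+[180,130],z);print(uv,z,(r.T@(q-o)).round(0))
# tray corners in full top0.png (1.5x)
C=np.array([px2w("top",(np.array(u)+.5)/1.5-.5,18) for u in((446,363),(489,342),(520,404),(475,424))]);print(C.round(0),C.mean(0),[np.linalg.norm(C[i]-C[i-1]).round(0) for i in range(4)])
B=[("beaker",(161,376)),("flask",(500,276))]
for n,u in B: print(n,px2w("top",np.array(u)/1.5,0).round(0))
E
```

```text
[[ 782.5   34.7]
 [ 709.5 -233.8]
 [ 503.6  111.2]
 [ 427.7 -154.3]]
0 1 278.3
2 3 276.1
0 2 289.2
1 3 292.8
yaw -0.2716725533298977 -15.565690715345918 origin [501.3 -31.4]
resid [[2.0, 0.3], [-0.1, -0.9], [-1.4, 2.4], [-0.5, -1.8]]
top (0, 0, 133) [665. 439.]
top (0, 0, 165) [663. 428.]
top (14, 0, 165) [674. 393.]
top (-14, 0, 165) [652. 464.]
scene (0, 0, 133) [675. 144.]
scene (0, 0, 165) [679. 113.]
scene (14, 0, 165) [654. 118.]
scene (-14, 0, 165) [703. 107.]
bezel from top [500.06302588 -29.45829069] bow top [500.69177378 -32.3230395 ]
(68, 290) 130 [ 35. 127.]
(68, 290) 150 [ 32. 124.]
(68, 290) 165 [ 30. 121.]
(68, 290) 185 [ 27. 118.]
(388, 378) 130 [  40. -129.]
(388, 378) 150 [  37. -128.]
(388, 378) 165 [  35. -127.]
(388, 378) 185 [  32. -127.]
[[ 461. -243.]
 [ 509. -339.]
 [ 375. -404.]
 [ 330. -305.]] [ 418.89173162 -322.57358536] [np.float64(145.0), np.float64(107.0), np.float64(150.0), np.float64(109.0)]
beaker [422. 388.]
flask [ 664. -371.]
```

Lock axis is at about (501,-31) with safe yaw -15.6°. The fit is consistent: sides 278/276 × 289/293 mm. Tray measures about 150×109 at (419,-323). Moving over the lock.

Emit:
move_arm --pt "-0.469 -0.395 0 0 0 -8.9 0.4" --pt "-0.469 -0.395 0 0 0 -8.9 0.4" --pt "-0.469 -0.395 0 0 0 -8.9 0.4" --pt "-0.469 -0.395 0 0 0 -8.9 0.4" --pt "-0.469 -0.395 0 0 0 -8.9 0.4" --pt "-0.469 -0.395 0 0 0 -8.9 0.4" --pt "-0.469 -0.395 0 0 0 -8.9 0.4" --pt "-0.469 -0.395 0 0 0 -8.9 0.4" --pt "-0.469 -0.395 0 0 0 -8.9 0.4" --pt "-0.469 -0.395 0 0 0 -8.9 0.4"

```text
time_s: 1.03
tool_pos: [417.4, 145.0, 214.1]
tool_rot: [0.136, 0.991, 0.0, 0.0]
contact_force: [0.9, 0.8, 0.3]
opening: 0.602
```

```bash
cat >> h.py <<'E'
O=np.array([501.,-31.4]);TH=-0.2717
def go(p,yang):
    "shift (tool, mm) and turn (deg) to reach TCP p with tool y at world angle yang deg, tool down"
    s=monitor.sense();r=R.from_quat(s["tool_rot"]);a=np.radians(yang)
    y=np.array([np.cos(a),np.sin(a),0]);z=np.array([0,0,-1.]);T=R.from_matrix(np.c_[np.cross(y,z),y,z])
    print("t",round(s["time_s"],2),"pos",s["tool_pos"].round(1),"q6",s["q"][5].round(2),"F",s["contact_force"].round(1),"M",s["ft_torque"].round(2),"open",round(91*s["opening"],1))
    print("shift",r.inv().apply(np.array(p)-s["tool_pos"]).round(1),"turn",np.degrees((r.inv()*T).as_rotvec()).round(2))
E
python3 -c "
from h import *
go([501,-31,213],74.43)"
```

```text
t 1.03 pos [417.4 145.  214.1] q6 -0.99 F [0.9 0.8 0.3] M [ 0.03 -0.05  0.01] open 54.8
shift [-127.8 -147.     1.1] turn [ 0.02  0.02 -0.03]
```

Emit:
move_arm --pt "-0.03 -0.035 0 0 0 0 0.4" --pt "-0.055 -0.063 0 0 0 0 0.4" --pt "-0.08 -0.092 0 0 0 0 0.4" --pt "-0.1 -0.115 0 0 0 0 0.4" --pt "-0.115 -0.132 0 0 0 0 0.4" --pt "-0.124 -0.142 0 0 0 0 0.4" --pt "-0.124 -0.142 0 0 0 0 0.4" --pt "-0.124 -0.142 0 0 0 0 0.4"

```text
time_s: 1.7
tool_pos: [498.0, -23.0, 213.7]
tool_rot: [0.136, 0.991, 0.0, -0.001]
contact_force: [0.1, 0.6, -0.7]
opening: 0.599
```

```bash
python3 - <<'E'
from h import *
go([501,-31,213],74.43)
s=snapshot("scene")[:,:,::-1];t=snapshot("top")[:,:,::-1]
b=cv2.resize(s[140:230,240:330],(400,400),interpolation=cv2.INTER_CUBIC)
c=cv2.resize(t[180:260,195:275],(400,400),interpolation=cv2.INTER_CUBIC)
cv2.imwrite("pics/z2.png",np.hstack([b,c]))
E
```

```text
t 1.7 pos [498.  -23.  213.7] q6 -1.37 F [ 0.1  0.6 -0.7] M [-0.05  0.01  0.02] open 54.5
shift [-5.1 -6.9  0.6] turn [ 0.03 -0.07 -0.1 ]
```

View pics/z2.png

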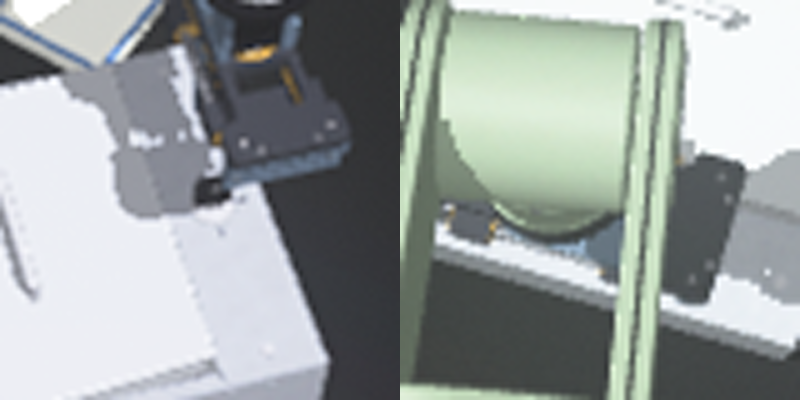

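The view is blocked by the hand over the lock, but the alignment is as calculated. Descending around the bow.

Emit:
move_arm --pt "-0.005 -0.007 0 0 0 -0.1 0.45" --pt "-0.005 -0.007 0.01 0 0 -0.1 0.45" --pt "-0.005 -0.007 0.025 0 0 -0.1 0.45" --pt "-0.005 -0.007 0.04 0 0 -0.1 0.45" --pt "-0.005 -0.007 0.055 0 0 -0.1 0.45" --pt "-0.005 -0.007 0.066 0 0 -0.1 0.45" --pt "-0.005 -0.007 0.073 0 0 -0.1 0.45" --pt "-0.005 -0.007 0.076 0 0 -0.1 0.45" --pt "-0.005 -0.007 0.076 0 0 -0.1 0.45" --pt "-0.005 -0.007 0.076 0 0 -0.1 0.45"

```text
time_s: 2.63
tool_pos: [501.5, -31.2, 138.2]
tool_rot: [0.135, 0.991, 0.0, 0.0]
contact_force: [0.1, -0.1, 0.3]
opening: 0.55
```

```bash
python3 - <<'E'
from h import *
go([501,-31,137],74.43)
E
```

```text
t 2.63 pos [501.5 -31.2 138.2] q6 -1.39 F [ 0.1 -0.1  0.3] M [-0.01  0.01 -0.01] open 50.0
shift [0.6 0.  1.2] turn [0.01 0.04 0.07]
```

Now I'll close the jaws gently at 8 N.

Emit:
move_arm --pt "0 0 0.001 0 0 0 0.8" --pt "0 0 0.001 0 0 0 0.86" --pt "0 0 0.001 0 0 0 1" --pt "0 0 0.001 0 0 0 1" --pt "0 0 0.001 0 0 0 1" --pt "0 0 0.001 0 0 0 1" --pt "0 0 0.001 0 0 0 1" --pt "0 0 0.001 0 0 0 1" --force 8

```text
time_s: 3.3
tool_pos: [501.4, -31.2, 137.1]
tool_rot: [0.135, 0.991, 0.0, 0.0]
contact_force: [-0.4, 0.5, 0.6]
opening: 0.105
```

```bash
python3 - <<'E'
from h import *
go([501,-31,137],74.43)
E
```

```text
t 3.3 pos [501.4 -31.2 137.1] q6 -1.39 F [-0.4  0.5  0.6] M [ 0.08  0.01 -0.03] open 9.6
shift [0.4 0.1 0.1] turn [0.02 0.01 0.05]
```

Gripped: opening 9.6 mm, forces near zero. Turning clockwise.

Emit:
move_arm --pt "0 0 0 0 0 3 1" --pt "0 0 0 0 0 8 1" --pt "0 0 0 0 0 13 1" --pt "0 0 0 0 0 18 1" --pt "0 0 0 0 0 23 1" --pt "0 0 0 0 0 28 1" --pt "0 0 0 0 0 33 1" --pt "0 0 0 0 0 38 1" --pt "0 0 0 0 0 43 1" --pt "0 0 0 0 0 45 1" --force 12

```text
time_s: 4.13
tool_pos: [502.3, -30.0, 137.1]
tool_rot: [0.506, 0.863, 0.002, 0.0]
contact_force: [1.8, 3.2, -1.1]
opening: 0.106
```

```bash
python3 - <<'E'
from h import *
go([501,-31,137],-15.57)
E
```

```text
t 4.13 pos [502.3 -30.  137.1] q6 -0.6 F [ 1.8  3.2 -1.1] M [ 0.84 -0.42  0.06] open 9.6
shift [-0.2 -1.6  0.1] turn [ 0.16 -0.14 44.82]
```

Emit:
move_arm --pt "0 0.001 0 0 0 4 1" --pt "0 0.0015 0 0 0 9 1" --pt "0 0.0015 0 0 0 14 1" --pt "0 0.0015 0 0 0 19 1" --pt "0 0.0015 0 0 0 24 1" --pt "0 0.0015 0 0 0 29 1" --pt "0 0.0015 0 0 0 34 1" --pt "0 0.0015 0 0 0 39 1" --pt "0 0.0015 0 0 0 44 1" --pt "0 0.0015 0 0 0 46 1"

```text
time_s: 4.97
tool_pos: [503.5, -29.8, 137.1]
tool_rot: [0.802, 0.597, 0.001, 0.0]
contact_force: [1.7, 2.6, -0.7]
opening: 0.099
```

```bash
python3 - <<'E'
from h import *
go([501,-31,137],-15.57)
E
```

```text
t 4.97 pos [503.5 -29.8 137.1] q6 0.21 F [ 1.7  2.6 -0.7] M [ 0.43 -0.35  0.11] open 9.0
shift [-1.9 -2.1  0.1] turn [ 0.1  -0.12 -1.16]
```

Turned to the stop. I'll open the jaws slightly because the lid edge is close, then rise.

Emit:
move_arm --pt "0 0 0 0 0 -1 0.78" --pt "0 0 0 0 0 -1 0.76" --pt "0 0 0 0 0 -1 0.76" --pt "0 0 0 0 0 -1 0.76" --pt "0 0 -0.01 0 0 -1 0.76" --pt "0 0 -0.025 0 0 -1 0.76" --pt "0 0 -0.045 0 0 -1 0.76" --pt "0 0 -0.06 0 0 -1 0.76" --pt "0 0 -0.07 0 0 -1 0.76" --pt "0 0 -0.07 0 0 -1 0.76"

```text
time_s: 5.8
tool_pos: [503.9, -30.7, 209.6]
tool_rot: [0.796, 0.605, 0.002, 0.002]
contact_force: [0.9, -0.3, 0.5]
opening: 0.246
```

```bash
python3 - <<'E'
from h import *
c,s=np.cos(TH),np.sin(TH)
for d in (60,75):
    p=O+[1.5+d*c,1+d*s]; print(d,p); go([*p,207],-15.57)
E
```

```text
60 [560.29896363 -46.50216766]
t 5.8 pos [503.9 -30.7 209.6] q6 0.19 F [ 0.9 -0.3  0.5] M [-0.03  0.04 -0.01] open 22.4
shift [-0.1 58.5  2.9] turn [ 0.29 -0.06  0.07]
75 [574.74870454 -50.52770957]
t 5.8 pos [503.9 -30.7 209.6] q6 0.19 F [ 0.9 -0.3  0.5] M [-0.03  0.04 -0.01] open 22.4
shift [-0.2 73.5  3. ] turn [ 0.29 -0.06  0.07]
```

Emit:
move_arm --pt "0 0.02 0 0 0 0 1" --pt "0 0.045 0 0 0 0 1" --pt "0 0.062 0 0 0 0 1" --pt "0 0.065 0 0 0 0 1" --pt "0 0.065 0.015 0 0 0 1" --pt "0 0.065 0.028 0 0 0 1" --pt "0 0.065 0.038 0 0 0 1" --pt "0 0.065 0.048 0 0 0 1" --pt "0 0.065 0.056 0 0 0 1" --pt "0 0.065 0.062 0 0 0 1"

```text
time_s: 6.63
tool_pos: [564.3, -47.8, 144.1]
tool_rot: [0.796, 0.605, -0.001, -0.001]
contact_force: [-1.4, -0.5, 2.4]
opening: 0.006
```

Emit:
move_arm --pt "0 0 0.004 0 0 0 1" --pt "0 0 0.008 0 0 0 1" --pt "0 0 0.011 0 0 0 1" --pt "0 0 0.013 0 0 0 1" --pt "0 0 0.015 0 0 0 1" --pt "0 0 0.015 0 0 0 1"

```text
time_s: 7.13
tool_pos: [565.6, -48.0, 130.3]
tool_rot: [0.796, 0.605, 0.0, 0.0]
contact_force: [0.2, -0.3, 1.1]
opening: 0.005
```

```bash
python3 - <<'E'
from h import *
go([564,-47,130],-15.57)
E
```

```text
t 7.13 pos [565.6 -48.  130.3] q6 0.17 F [ 0.2 -0.3  1.1] M [ 0.02  0.25 -0.  ] open 0.4
shift [ 0.6 -1.9  0.3] turn [ 0.08 -0.01  0.06]
```

Emit:
move_arm --pt "0 0 0.001 0 0 0 1" --pt "0 0 0.002 0 0 0 1" --pt "0 0 0.003 0 0 0 1" --pt "0 0 0.003 0 0 0 1"

```text
time_s: 7.47
tool_pos: [565.7, -48.0, 130.2]
tool_rot: [0.796, 0.605, 0.001, 0.001]
contact_force: [-5.7, 0.2, 17.4]
opening: 0.009
```

The lid is firmly on its stop: 17 N at z=130.2. Rising and taking a look.

Emit:
move_arm --pt "0 0 -0.003 0 0 0 1" --pt "0 0 -0.01 0 0 0 1" --pt "0 0 -0.025 0 0 0 1" --pt "0 0 -0.045 0 0 0 0.8" --pt "0 0 -0.065 0 0 0 0.76" --pt "0 -0.01 -0.078 0 0 0 0.65" --pt "0 -0.03 -0.082 0 0 0 0.6" --pt "0 -0.05 -0.082 0 0 0 0.6" --pt "0 -0.063 -0.082 0 0 0 0.6" --pt "0 -0.063 -0.082 0 0 0 0.6"

```text
time_s: 8.3
tool_pos: [501.5, -30.4, 209.1]
tool_rot: [0.796, 0.605, -0.001, -0.001]
contact_force: [-0.4, -0.4, -0.6]
opening: 0.399
```

```bash
python3 - <<'E'
from h import *
go([503,-30,138],-16)
s=snapshot("scene")[:,:,::-1];t=snapshot("top")[:,:,::-1]
b=cv2.resize(s[140:240,195:320],(600,480),interpolation=cv2.INTER_CUBIC)
cv2.imwrite("pics/z3.png",b)
E
```

```text
t 8.3 pos [501.5 -30.4 209.1] q6 0.19 F [-0.4 -0.4 -0.6] M [-0.12  0.09 -0.02] open 36.3
shift [ 0.8  1.5 71.1] turn [-0.12  0.01  0.52]
```

View pics/z3.png

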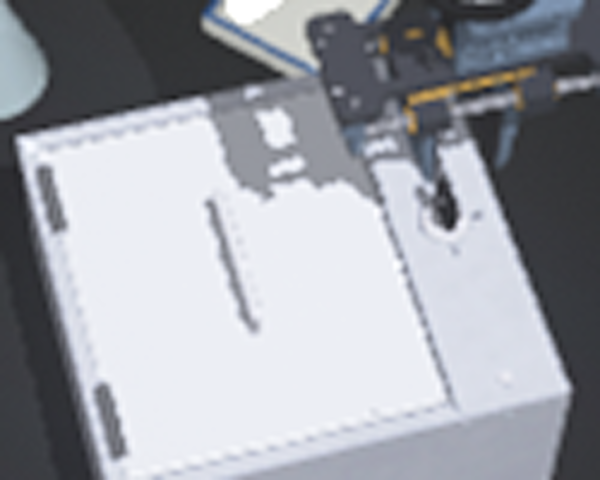

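The lid is flush, and the key bow at about (445,205) now lies along the safe's y. Descending to regrasp.

Emit:
move_arm --pt "0.001 0.0015 0.01 0 0 0.5 0.6" --pt "0.001 0.0015 0.025 0 0 0.5 0.6" --pt "0.001 0.0015 0.04 0 0 0.5 0.6" --pt "0.001 0.0015 0.055 0 0 0.5 0.6" --pt "0.001 0.0015 0.066 0 0 0.5 0.6" --pt "0.001 0.0015 0.071 0 0 0.5 0.6" --pt "0.001 0.0015 0.072 0 0 0.5 0.6" --pt "0.001 0.0015 0.072 0 0 0.5 0.8" --pt "0.001 0.0015 0.072 0 0 0.5 0.88" --pt "0.001 0.0015 0.072 0 0 0.5 1" --force 8

```text
time_s: 9.23
tool_pos: [506.9, -30.6, 137.6]
tool_rot: [0.799, 0.602, 0.001, 0.001]
contact_force: [-0.6, 0.4, -0.2]
opening: 0.209
```

Emit:
move_arm --pt "0 0 0 0 0 0 1" --pt "0 0 0 0 0 0 1" --pt "0 0 0 0 0 0 1" --pt "0 0 0 0 0 0 1" --pt "0 0 0 0 0 0 1"

```text
time_s: 9.65
tool_pos: [504.0, -29.7, 137.3]
tool_rot: [0.799, 0.602, -0.001, -0.002]
contact_force: [-5.5, 2.8, 4.6]
opening: 0.104
```

```bash
python3 - <<'E'
from h import *
go([503,-30,138],74.43)
E
```

```text
t 9.65 pos [504.  -29.7 137.3] q6 0.2 F [-5.5  2.8  4.6] M [0.39 1.14 0.02] open 9.4
shift [-0.5 -0.9 -0.7] turn [ -0.19  -0.22 -90.45]
```

Emit:
move_arm --pt "0 -0.001 0 0 0 0 1" --pt "0 -0.002 0 0 0 0 1" --pt "0 -0.003 0 0 0 0 1" --pt "0 -0.003 0 0 0 0 1" --pt "0 -0.003 0 0 0 0 1"

```text
time_s: 10.07
tool_pos: [503.6, -29.7, 137.3]
tool_rot: [0.799, 0.602, 0.0, 0.0]
contact_force: [-1.4, 0.8, 4.1]
opening: 0.104
```

```bash
python3 - <<'E'
from h import *
go([503,-30,138],74.43)
E
```

```text
t 10.07 pos [503.6 -29.7 137.3] q6 0.2 F [-1.4  0.8  4.1] M [0.14 0.37 0.01] open 9.5
shift [-0.5 -0.5 -0.7] turn [ 6.000e-02  2.000e-02 -9.044e+01]
```

Emit:
move_arm --pt "0 -0.001 0 0 0 -3 1" --pt "0 -0.001 0 0 0 -8 1" --pt "0 -0.001 0 0 0 -13 1" --pt "0 -0.001 0 0 0 -18 1" --pt "0 -0.001 0 0 0 -23 1" --pt "0 -0.001 0 0 0 -28 1" --pt "0 -0.001 0 0 0 -33 1" --pt "0 -0.001 0 0 0 -38 1" --pt "0 -0.001 0 0 0 -43 1" --pt "0 -0.001 0 0 0 -45 1" --force 12

```text
time_s: 10.9
tool_pos: [502.5, -29.9, 137.3]
tool_rot: [0.506, 0.862, -0.0, 0.0]
contact_force: [-2.5, -1.2, 3.8]
opening: 0.103
```

```bash
python3 - <<'E'
from h import *
go([503,-30,138],74.43)
E
```

```text
t 10.9 pos [502.5 -29.9 137.3] q6 -0.59 F [-2.5 -1.2  3.8] M [-0.14  0.39 -0.06] open 9.4
shift [-0.3  0.4 -0.7] turn [-2.000e-02  5.000e-02 -4.524e+01]
```

Emit:
move_arm --pt "0 -0.001 0 0 0 -4 1" --pt "0 -0.001 0 0 0 -9 1" --pt "0 -0.001 0 0 0 -14 1" --pt "0 -0.001 0 0 0 -19 1" --pt "0 -0.001 0 0 0 -24 1" --pt "0 -0.001 0 0 0 -29 1" --pt "0 -0.001 0 0 0 -34 1" --pt "0 -0.001 0 0 0 -39 1" --pt "0 -0.001 0 0 0 -44 1" --pt "0 -0.001 0 0 0 -46.5 1"

```text
time_s: 11.73
tool_pos: [501.8, -30.8, 137.3]
tool_rot: [0.124, 0.992, -0.001, 0.0]
contact_force: [-1.5, -1.8, 4.3]
opening: 0.104
```

```bash
python3 - <<'E'
from h import *
go([503,-30,138],74.43)
E
```

```text
t 11.73 pos [501.8 -30.8 137.3] q6 -1.4 F [-1.5 -1.8  4.3] M [-0.31  0.36 -0.07] open 9.4
shift [-0.9  1.  -0.7] turn [-0.08  0.07  1.28]
```

Emit:
move_arm --pt "0 0 0 0 0 -2 1" --pt "0 0 0 0 0 -4 1" --pt "0 0 0 0 0 -4 1" --pt "0 0 0 0 0 -4 1" --force 20

```text
time_s: 12.07
tool_pos: [501.8, -30.8, 137.3]
tool_rot: [0.092, 0.996, -0.001, 0.001]
contact_force: [-1.7, -3.8, 3.6]
opening: 0.101
```

```bash
python3 - <<'E'
from h import *
go([503,-30,138],74.43)
E
```

```text
t 12.07 pos [501.8 -30.8 137.3] q6 -1.47 F [-1.7 -3.8  3.6] M [-0.64  0.33 -0.02] open 9.2
shift [-1.   1.  -0.7] turn [-0.08  0.07  5.03]
```

The tool is now 5° past nominal, so the pads are probably slipping at the stop. I'll release, realign and regrip.

Emit:
move_arm --pt "0 0 0 0 0 0 0.78" --pt "0 0 0 0 0 0 0.78" --pt "0 0 0 0 0 0 0.78" --pt "0 0 0 0 0 3 0.78" --pt "0 0 0 0 0 4.5 0.78" --pt "0 0 0 0 0 4.5 0.78" --pt "0 0 0 0 0 4.5 0.78"

```text
time_s: 12.65
tool_pos: [501.5, -29.7, 136.7]
tool_rot: [0.13, 0.991, 0.0, -0.0]
contact_force: [-0.5, -0.8, -0.5]
opening: 0.223
```

```bash
python3 - <<'E'
from h import *
go([502.3,-30.2,137.3],74.43)
s=snapshot("scene")[:,:,::-1]
cv2.imwrite("pics/z4.png",cv2.resize(s[155:210,265:320],(550,550),interpolation=cv2.INTER_CUBIC))
E
```

```text
t 12.65 pos [501.5 -29.7 136.7] q6 -1.39 F [-0.5 -0.8 -0.5] M [0.05 0.03 0.07] open 20.3
shift [-0.9 -0.3 -0.6] turn [ 0.02 -0.01  0.6 ]
```

View pics/z4.png

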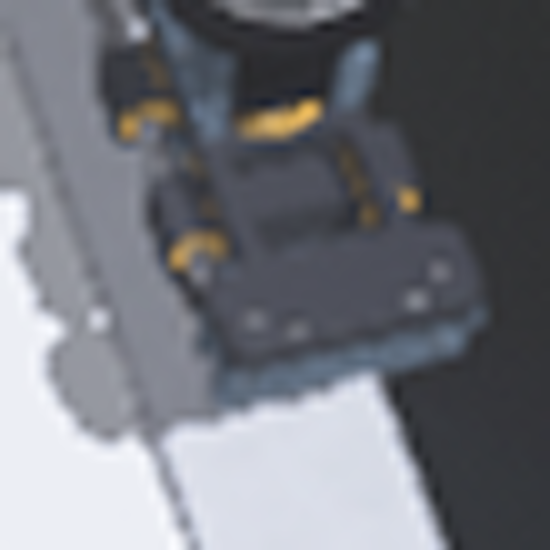

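The hand hides the key, so I'll regrip. Lifting will show whether the lock is at 0, since the key only comes out there.

Emit:
move_arm --pt "0 0 0 0 0 0 0.86" --pt "0 0 0 0 0 0 1" --pt "0 0 0 0 0 0 1" --pt "0 0 0 0 0 0 1" --pt "0 0 0 0 0 0 1" --pt "0 0 0 0 0 -1 1" --pt "0 0 0 0 0 -2 1" --pt "0 0 0 0 0 -2 1" --force 12

```text
time_s: 13.37
tool_pos: [501.4, -30.4, 136.9]
tool_rot: [0.113, 0.994, -0.0, -0.0]
contact_force: [-0.5, -5.0, 0.8]
opening: 0.099
```

```bash
python3 - <<'E'
from h import *
go([502.3,-30.2,137.3],74.43)
E
```

```text
t 13.37 pos [501.4 -30.4 136.9] q6 -1.43 F [-0.5 -5.   0.8] M [-0.8   0.2  -0.13] open 9.0
shift [-0.9  0.4 -0.4] turn [-0.05  0.    2.63]
```

Mz is -0.13 N m, well over the 0.05 turning torque, so the lock is on its 0 stop. Easing off the side load and lifting.

Emit:
move_arm --pt "0 -0.0007 0 0 0 1.5 1" --pt "0 -0.0007 0 0 0 1.5 1" --pt "0 -0.0007 -0.002 0 0 1.5 1" --pt "0 -0.0007 -0.005 0 0 1.5 1" --pt "0 -0.0007 -0.008 0 0 1.5 1" --pt "0 -0.0007 -0.011 0 0 1.5 1" --pt "0 -0.0007 -0.011 0 0 1.5 1" --force 20

```text
time_s: 13.95
tool_pos: [501.5, -30.4, 148.7]
tool_rot: [0.126, 0.992, 0.0, 0.0]
contact_force: [-1.1, -1.0, -0.3]
opening: 0.101
```

```bash
python3 - <<'E'
from h import *
go([502.3,-30.2,137.3],74.43)
E
```

```text
t 13.95 pos [501.5 -30.4 148.7] q6 -1.4 F [-1.1 -1.  -0.3] M [-0.13  0.16 -0.02] open 9.2
shift [-0.7  0.4 11.4] turn [0.03 0.04 1.06]
```

Emit:
move_arm --pt "0 0 -0.004 0 0 0 1" --pt "0 0 -0.009 0 0 0 1" --pt "0 0 -0.015 0 0 0 1" --pt "0 0 -0.025 0 0 0 1" --pt "0 0 -0.04 0 0 0 1" --pt "0 0 -0.055 0 0 0 1" --pt "0 0 -0.065 0 0 0 1" --pt "0 0 -0.07 0 0 0 1" --pt "0 0 -0.07 0 0 0 1"

```text
time_s: 14.7
tool_pos: [502.1, -30.6, 219.4]
tool_rot: [0.126, 0.992, 0.0, 0.002]
contact_force: [0.2, -0.0, -0.1]
opening: 0.1
```

```bash
python3 - <<'E'
from h import *
go([419,-323,215],26)
s=snapshot("scene")[:,:,::-1]
cv2.imwrite("pics/z5.png",cv2.resize(s[120:230,240:370],(650,550),interpolation=cv2.INTER_CUBIC))
E
```

```text
t 14.7 pos [502.1 -30.6 219.4] q6 -1.4 F [ 0.2 -0.  -0.1] M [ 0.04  0.02 -0.  ] open 9.1
shift [   7.2 -303.9    4.2] turn [ 0.11  0.14 49.49]
```

View pics/z5.png

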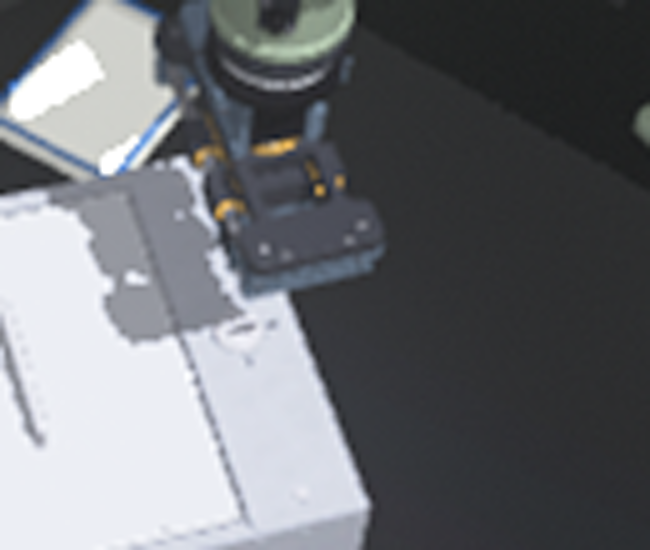

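The key is out: the lock face at about (240,333) shows its slot along x, and the lid is flush. Carrying the key to the tray.

Emit:
move_arm --pt "0 -0.015 0 0 0 3 1" --pt "0.001 -0.045 0 0 0 7 1" --pt "0.002 -0.08 0 0 0 11 1" --pt "0.003 -0.12 0 0 0 15 1" --pt "0.004 -0.16 0 0 0 19 1" --pt "0.005 -0.2 0 0 0 22 1" --pt "0.006 -0.24 0 0 0 24 1" --pt "0.007 -0.275 0 0 0 24 1" --pt "0.007 -0.295 0 0 0 24 1" --pt "0.007 -0.304 0 0 0 24 1"

```text
time_s: 15.58
tool_pos: [417.0, -325.5, 216.7]
tool_rot: [0.331, 0.944, 0.0, -0.001]
contact_force: [0.3, 0.2, 0.0]
opening: 0.105
```

Emit:
move_arm --pt "0 0 0 0 -4 0 1" --pt "0 0 0.015 0 -10 0 1" --pt "0 0 0.04 0 -16 0 1" --pt "0 0 0.065 0 -22 0 1" --pt "0 0 0.09 0 -28 0 1" --pt "0 0 0.11 0 -34 0 1" --pt "0 0 0.125 0 -40 0 1" --pt "0 0 0.135 0 -40 0 1" --pt "0 0 0.14 0 -40 0 1" --pt "0 0 0.14 0 -40 0 1"

```text
time_s: 16.42
tool_pos: [424.1, -323.3, 114.1]
tool_rot: [0.309, 0.9, -0.087, 0.297]
contact_force: [1.2, 0.3, 0.7]
opening: 0.101
```

```bash
python3 - <<'E'
from h import *
go([419,-323,35],51.7)
s=monitor.sense();r=R.from_quat(s["tool_rot"]).as_matrix();print(r.round(2).tolist(),s["q"].round(2))
tip=s["tool_pos"]+r@[0,0,26];print("tip",tip, "down 1mm in tool:",(r.T@[0,0,-1]).round(3))
i=snapshot("scene")[:,:,::-1];print(w2px("scene",tip))
cv2.imwrite("pics/z6.png",cv2.resize(i[60:190,200:360],(800,650),interpolation=cv2.INTER_CUBIC)[:600])
E
```

```text
t 16.42 pos [ 424.1 -323.3  114.1] q6 -2.35 F [1.2 0.3 0.7] M [0.2  0.24 0.01] open 9.2
shift [49.8 -4.9 61.4] turn [ 1.77 35.97  0.43]
[[-0.63, 0.61, 0.48], [0.5, 0.79, -0.34], [-0.59, 0.03, -0.81]] [-0.71  0.16  2.3   0.76  0.08 -2.35]
tip [ 436.57260529 -332.16378835   93.05959728] down 1mm in tool: [ 0.587 -0.027  0.809]
[255.3562309  121.84267631]
```

View pics/z6.png

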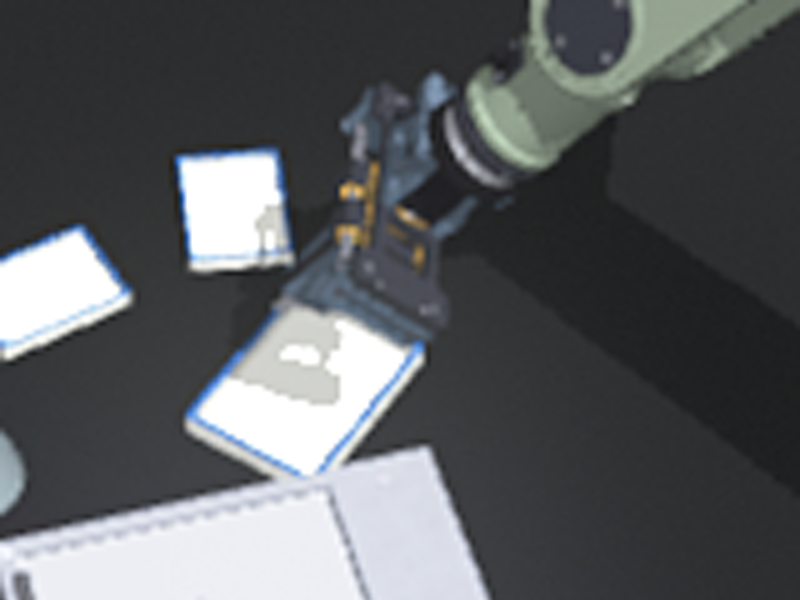

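Picture 8 shows the key over the right tray. Tilting forward runs q5 into its limit (0.08), so I'll straighten up and lean the other way.

Emit:
move_arm --pt "-0.009 0 -0.013 0.2 4 0 1" --pt "-0.009 0 -0.013 0.5 9 0.1 1" --pt "-0.009 0 -0.013 0.7 14 0.2 1" --pt "-0.009 0 -0.013 1 19 0.3 1" --pt "-0.009 0 -0.013 1.2 24 0.3 1" --pt "-0.009 0 -0.013 1.5 29 0.4 1" --pt "-0.009 0 -0.013 1.7 34 0.4 1" --pt "-0.009 0 -0.013 1.8 36 0.4 1" --pt "-0.009 0 -0.013 1.8 36 0.4 1"

```text
time_s: 17.22
tool_pos: [425.4, -326.0, 130.4]
tool_rot: [0.329, 0.944, -0.002, -0.0]
contact_force: [1.0, -0.1, -0.1]
opening: 0.105
```

```bash
python3 - <<'E'
from h import *
go([419,-323,130],51.7);print(monitor.sense()["q"].round(2))
E
```

```text
t 17.22 pos [ 425.4 -326.   130.4] q6 -1.57 F [ 1.  -0.1 -0.1] M [-0.01 -0.01 -0.01] open 9.6
shift [ 6.8 -1.6  0.4] turn [-0.22  0.02 -0.07]
[-0.67  0.33  1.78 -0.    1.03 -1.57]
```

Emit:
move_arm --pt "0.002 -0.001 0 0 3 0 1" --pt "0.005 -0.001 0.01 0 8 0 1" --pt "0.007 -0.001 0.02 0 13 0 1" --pt "0.007 -0.001 0.03 0 18 0 1" --pt "0.007 -0.001 0.042 0 23 0 1" --pt "0.007 -0.001 0.054 0 28 0 1" --pt "0.007 -0.001 0.064 0 33 0 1" --pt "0.007 -0.001 0.072 0 38 0 1" --pt "0.007 -0.001 0.075 0 42 0 1" --pt "0.007 -0.001 0.075 0 42 0 1"

```text
time_s: 18.05
tool_pos: [417.2, -321.2, 52.1]
tool_rot: [0.307, 0.881, 0.116, -0.341]
contact_force: [-0.0, 0.3, -0.7]
opening: 0.105
```

```bash
python3 - <<'E'
from h import *
s=monitor.sense();r=R.from_quat(s["tool_rot"]).as_matrix();print(s["tool_pos"],s["q"].round(2),s["opening"]*91)
print("tip",s["tool_pos"]+r@[0,0,26],"corners z",[(s["tool_pos"]+r@v)[2].round(1) for v in([5,0,26],[-5,0,26],[16,0,0],[-16,0,0])],"down 1mm in tool:",(r.T@[0,0,-1]).round(3))
E
```

```text
[ 417.18765795 -321.19916786   52.08284402] [-0.67  0.79  1.37 -0.01  1.71 -1.57] 9.524638090106796
tip [ 403.40627644 -310.41877868   32.85118437] corners z [np.float64(36.2), np.float64(29.5), np.float64(62.8), np.float64(41.3)] down 1mm in tool: [-0.673  0.005  0.74 ]
```

Emit:
move_arm --pt "-0.004 0 0.0045 0 0 0 1" --pt "-0.009 0 0.01 0 0 0 1" --pt "-0.013 0 0.0145 0 0 0 1" --pt "-0.0155 0 0.017 0 0 0 1" --pt "-0.016 0 0.0177 0 0 0 1" --pt "-0.016 0 0.0177 0 0 0 1" --pt "-0.016 0 0.0177 0 0 0 1"

```text
time_s: 18.63
tool_pos: [417.9, -321.5, 32.6]
tool_rot: [0.307, 0.882, 0.117, -0.338]
contact_force: [0.2, -0.4, 0.7]
opening: 0.101
```

Emit:
move_arm --pt "0 0 0 0 0 0 0.85" --pt "0 0 0 0 0 0 0.8" --pt "0 0 0 0 0 0 0.7" --pt "0 0 0 0 0 0 0.6" --pt "0 0 0 0 0 0 0.6" --pt "0 0 0 0 0 0 0.6"

```text
time_s: 19.13
tool_pos: [417.9, -321.5, 32.1]
tool_rot: [0.307, 0.882, 0.117, -0.338]
contact_force: [0.4, 0.2, -0.6]
opening: 0.4
```

Emit:
move_arm --pt "0.002 0 -0.002 0 0 0 0.6" --pt "0.008 0 -0.009 0 0 0 0.6" --pt "0.02 0 -0.022 0 0 0 0.6" --pt "0.04 0 -0.044 0 -5 0 0.6" --pt "0.06 0 -0.066 0 -11 0 0.6" --pt "0.08 0 -0.088 0 -17 0 0.6" --pt "0.1 0 -0.11 0 -23 0 0.6" --pt "0.12 0 -0.132 0 -29 0 0.6" --pt "0.135 0 -0.148 0 -35 0 0.6" --pt "0.14 0 -0.154 0 -41 0 0.6"

```text
time_s: 19.97
tool_pos: [418.4, -321.5, 245.9]
tool_rot: [0.328, 0.945, -0.0, -0.001]
contact_force: [-0.4, 0.5, -0.0]
opening: 0.399
```

```bash
python3 - <<'E'
from h import *
go([300,-200,300],51.7)
i=snapshot("scene")[:,:,::-1];t=snapshot("top")[:,:,::-1]
a=cv2.resize(i[70:230,190:320],(390,480),interpolation=cv2.INTER_CUBIC);b=cv2.resize(t[130:290,180:310+35],(400,388)[:2],interpolation=cv2.INTER_CUBIC)
im=np.zeros((480,790,3),np.uint8);im[:,:390]=a;im[:388,390:]=b
cv2.imwrite("pics/z7.png",im)
E
```

```text
t 19.97 pos [ 418.4 -321.5  245.9] q6 -1.58 F [-0.4  0.5 -0. ] M [ 0.   -0.04  0.04] open 36.3
shift [168.3  21.9 -53.7] turn [-0.07 -0.14 -0.03]
```

View pics/z7.png

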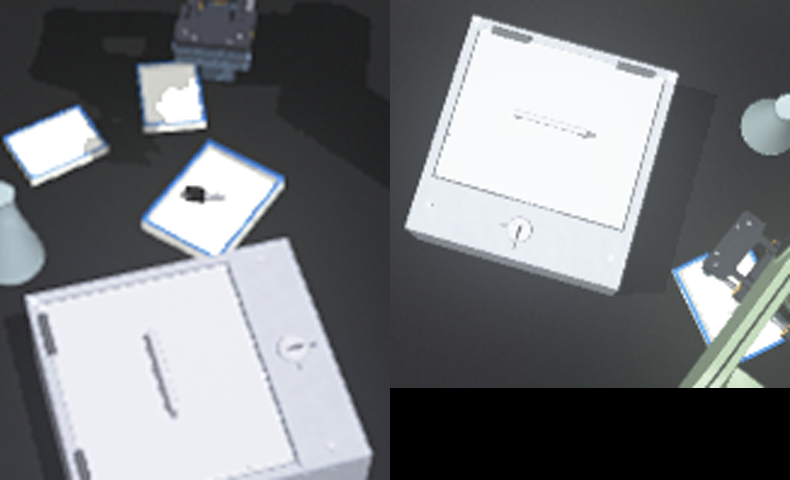

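The key lies flat in the correct tray at about (200,195) in the left view. The lid is flush, the lock is empty with its slot along the safe's x at (518,231) in the right view, and the arm is clear.

```bash
python3 -c "
from station import ticket
print(ticket.sign_off())"
```

```text
the job is handed in; nothing more can be done
None
```

The job is done and handed in at about 20 s of the 72 s allowed.

- **Unlocking:** I turned the key a quarter turn clockwise to its stop.
- **Lid:** I pressed it down until it met a firm stop, at 17 N with the fingertips at a height of 130.2 mm.
- **Locking:** I turned the key back until the wrist read -0.13 N m, well above the 0.05 N m the lock needs to turn. The pads seemed to slip on the bow there, so I regripped once before getting that reading.
- **Key:** It came out with about 1 N of side load. My first tilt over the tray ran joint 5 close to its limit, so I leaned the hand the other way and released it there.

In the last pictures the lid is flush, the lock slot lies along the safe's x, and the key lies flat in the 150 × 110 mm tray. The highest contact force I read was about 17 N. The arm was clear above the tray. The flask stands in place in the last view; the beaker and reagent bottle weren't in that view, but the arm passed well above them and never touched them.

No last check failed or disagreed. I did not test the locked lid by pulling on it.

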